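# Free and draw the bayonet spindle of a lens clamp

## Task

Unlock the winged brass spindle of the lens clamp by turning it anticlockwise, feeling for the hidden keyway that differs from clamp to clamp, then draw it straight out of its leaning sleeve without forcing it: a light pull of a few newtons is enough, and it must not be wrenched while locked or bind in the bore. Stand it shaft-down in the steel beaker and let go, with the beaker left standing and everything else on the shelf left where it is.

Things in the scene. Friction and masses are not known exactly. Their poses are not given: they have to be found in the camera images.
- clamp: Lens clamp, fixed: a grey cast foot 150 x 84 x 20 mm that carries the steel sleeve near its robot-side end and, on its far (+x) side, a glass block in jaws, 62 mm high. Origin: on the table, under the foot, 20 mm to the robot side of its middle; z up, x away from the robot side.
- sleeve: Steel tube on the clamp, 36 mm outer diameter, 78 mm long, leaning 0.35 rad from vertical, its top to the robot side. Origin: centre of its lower end, z along the bore, up and out. Inside, by z: bore 15.5 mm wide to 58 mm; chamber 29 mm wide to 70 mm; keyed collar to 78 mm (hole 16 mm, two opposed keyways 10 mm wide, their direction not known).
- sleeve_mouth (a point): Centre of the sleeve's upper mouth, 78 mm up the bore from the sleeve's origin; same axes as the sleeve.
- spindle_wing (a point): Centre of the brass spindle's wing head, the place to grip. z along the spindle from shaft to head, x along the wings (50 mm overall), y across the flat wing (10 mm thick; 22 mm high, 18 mm in the middle). At the start it lies on the bore axis, 107 mm up from the sleeve's origin. A 10 mm neck and a 34 mm flange lie below; the flange's upper face is 24 mm under this point.
- spindle: The spindle, all brass, about 0.2 kg, 116 mm long. Shaft 14 mm in diameter and 76 mm long, then a flange 34 mm wide and 5 mm thick that rests on the sleeve's mouth and hides the keyways, neck and wing head. Origin at the shaft's free end, axes as the wing's. At the start it is locked in the sleeve. No spring, little friction.
- spindle_key (a point): Cross key through the shaft, 25 mm long along x, 5 mm wide, 6 mm high; 43 mm below the wing centre. Locked, it lets the spindle rise only 3 mm before it meets the collar. After an anticlockwise turn seen from the head (about +z) of 0.4 to 1.3 rad, different each time and not visible, it fits the keyways (within 0.15 rad) and the spindle comes out. Nothing stops the turn there; beyond, it is locked again.
- spindle_tip (a point): Centre of the free lower end of the spindle's shaft, 105 mm below the wing centre; axes as the wing's. At the start 2 mm above the sleeve's lower end. The key is clear of the collar when the tip is 19 mm up the bore; the shaft is wholly out at 78 mm.
- beaker: Loose steel parts beaker, straight-sided to slightly tapered, rim 68 mm in diameter, 65 mm high, wall 3 mm, 0.45 kg, standing on the shelf. Origin: centre of its underside, z up. The spindle stands in it shaft-down, its wing head above the rim, and may lean against the rim.
- filter_center (a point): Bystander: yellow tinted filter disc in a steel ring, 80 mm in diameter, 8 mm high, lying flat; its centre.
- tin_center (a point): Bystander: open round tin of polishing stones, 72 mm in diameter, 28 mm high; its centre.
- spare_center (a point): Bystander: spare brass wing screw (10 mm shaft, 64 mm long, wings 50 mm) lying flat on the shelf; its middle.
- valve_ball (a point): Bystander: copper float valve, about 170 mm long; centre of its 64 mm ball.
- brush_grip (a point): Bystander: flat brush lying on the shelf; a point on its handle.
- switch (a joint): Bystander: porcelain toggle switch with a brass lever at the back; lever angle in rad, 0 at the start. Leave it alone.

How it is judged:
By the outcome, as a careful person would: the job done as asked, in the order asked, and still so for the second after the job is handed in, with the robot touching nothing.
It also fails if it takes over 54 s, if anything falls off the work surface, if the arm or the gripper's body presses on something with over 40 N, if the wrist force passes 120 N, or if a joint passes its speed limit or range.

## Robot

A 6-joint arm with a two-finger parallel gripper is mounted at the origin on the work surface. World frame = base frame: x ahead of the robot, y to its left, z up, the work surface at z = 0. Lengths are in m, angles in degrees, forces in N, time in s.
With the tool pointing down it reaches from about 0.25 to 0.725 m from the base axis. Payload 9.7 kg.
Tool frame: the origin (TCP) lies at the very end of the fingers, on their centre line; the grasp point (between the pads) lies 19 mm behind it; z points along the fingers, y is the direction in which the jaws open and shut (so a half turn about z gives the same grasp; the last joint's range is limited). The gripper opens to 85 mm and grips with 20 to 120 N. Pads are 22 mm wide; open, the fingers measure 114 mm over their backs; the gripper's body (76 mm by 85 mm) begins 54 mm behind the grasp point. The pads swing forward as they close: fully open they stand 13 mm farther back than shut.
Start: joints at [-65.26, 4.979, 10.078, 95.1, 0, 90], TCP at [0.23, -0.5, 0.231] pointing down, gripper open.
Joint ranges: [-179.16, 179.16], [-48.56, 103.87], [-65.8, 70.77], [-126.05, 130.52], [-82.76, 87.17], [-180, 180]. Speed limits (degrees/s): [127.2, 127.2, 147.25, 180, 180, 180].

## Interface

Orientations are given as [roll, pitch, yaw] about the fixed x, y, z axes, in that order (R = Rz(yaw) Ry(pitch) Rx(roll)).
In Python, from workcell import bot gives the robot as it stands. The module is installed in compiled form; this text tells all that it offers.
- The arm moves only by the tool step_arm, never from a script. Its arguments are lists of equal length, an entry for each row: "dr": the turn, a rotation vector about the tool's x, y, z in rad, a list of three; "xyz": the shift along the tool's x, y, z in units of 40 mm (1.0 is 40 mm), a list of three; "gripper": the opening, from 0 (shut) to 1 (fully open). In form: {"dr": [[wx, wy, wz], ...], "xyz": [[x, y, z], ...], "gripper": [gripper, ...]}. A call has exactly 8 rows; each row is the pose to reach, as a shift and turn from the pose commanded when the call began, along the tool's axes at that moment; what a row does not reach only later rows make up. A row lasts 1/10 s, in which the tool goes at most 50 mm and 8.59 degrees, less where a joint would pass 70% of its speed; a pose out of reach is approached as far as the arm can. A call with a gripper value outside its range is refused whole. The fingers move at their own pace and stop on an object; "squeeze" is the grip in N (left out, the last holds). Time passes only in rows, so rows that repeat a pose let the fingers close, or fill a call up. It gives the time, the measured TCP pose, the force and the opening at its end, in the units of the state.
- bot.get_obs(): the state, without advancing time (a new reading comes with each control period).
- bot.camera(name): name is "side" or "top"; returns a dict with "image" (480x640x3 uint8, red, green, blue), "camera_matrix" (3x3 intrinsics, pixels), "R" (3x3) and "t" (3): a world point X has camera coordinates R X + t. Camera axes: x right, y down, z forward; pixel columns grow to the right and rows downward; lengths in m; the calibration is good to about 2 mm. A picture is of the moment at which its call begins. There is no depth.
- bot.job_done(): hands the job in, once; it reports no verdict.
Trained networks look in a picture, given as the dict that the camera call returned (one of the last four; its "shot" number tells which), for a name from the list of things; names that differ only in an ending like _2 or _b are one class to them, and where a whole thing is asked for, a point or a joint stands for the part that bears it (a point fixed in the world has none). Each returns a list of dicts, best first, with "p" (0 to 1); they miss things now and then, are a little off and sometimes report something else, mostly with a low value. They report only what shows in the picture. A call takes as long as a camera call.
- bot.regions_of(picture, thing): "region" (480x640 bool, what is visible of it) and "box" ([centre column, centre row, width, height] in pixels, round what is visible of it).
The state is a dict: "time": time; "q": joint angles; "qd": joint speeds; "joint_efforts": joint torques, N m; "ee_pos": TCP position; "tcp_rot": TCP orientation; "wrist_force": force on the tool from outside, world axes, zero at the start; "torque": the same for the moment, N m; "opening": finger opening in m.
Only numpy, scipy, OpenCV 4.12 (cv2) and the standard library are available. Lean on these libraries where they do the work, as an engineer would, in place of code of your own. Each camera call takes 0.05 s, during which the arm holds its last target.

## Working session

There is one attempt and no reset: what is moved stays moved. The work goes in short steps, Python scripts to look and compute and a tool call to move; the robot and the scene stay as the last step left them, time stands still between calls to the robot, and variables do not carry over. Pictures are saved under pics/ and viewed, and the job is handed in when it is done.

Besides the shell and the picture viewer there is one more tool, called as a command line: name --argument value ..., lists and objects as JSON in quotes. step_arm: Moves the arm, as the interface text tells. Its arguments: {"type":"object","properties":{"dr":{"type":"array"},"xyz":{"type":"array"},"gripper":{"type":"array"},"squeeze":{"type":"number"}},"required":["dr","xyz","gripper"]}

```bash
mkdir -p pics
cat > h.py <<'E'
import numpy as np, cv2, pickle
from workcell import bot
def snap(name,tag):
    p=bot.camera(name); cv2.imwrite(f'pics/{tag}.png',p['image'][:,:,::-1]); pickle.dump({k:p[k] for k in('camera_matrix','R','t','image')},open(f'pics/{tag}.pkl','wb')); return p
def proj(p,X):
    X=np.atleast_2d(X); c=X@np.array(p['R']).T+np.array(p['t']); u=c@np.array(p['camera_matrix']).T; return u[:,:2]/u[:,2:]
def ray(p,uv):
    R=np.array(p['R']);d=R.T@np.linalg.inv(p['camera_matrix'])@np.array([uv[0],uv[1],1.]); o=-R.T@np.array(p['t']); return o,d/np.linalg.norm(d)
def atz(p,uv,z):
    o,d=ray(p,uv); return o+d*(z-o[2])/d[2]
def tri(p1,u1,p2,u2):
    o1,d1=ray(p1,u1);o2,d2=ray(p2,u2)
    s=np.linalg.lstsq(np.c_[d1,-d2],o2-o1,rcond=None)[0]
    a=o1+d1*s[0];b=o2+d2*s[1]; return (a+b)/2,np.linalg.norm(a-b)
E
python3 - <<'E'
from h import *
for n in('side','top'):
    p=snap(n,n+'0'); print(n,-np.array(p['R']).T@p['t'], np.array(p['R']).round(2).tolist())
    for t in['clamp','sleeve','spindle','beaker','filter_center','tin_center','spare_center','valve_ball','brush_grip','switch']:
        r=bot.regions_of(p,t)
        print(t,[(round(float(a['p']),2),np.round(a['box']).tolist()) for a in r[:2]])
print(bot.get_obs())
E
```

```text
side [0.10038944 0.98038262 0.96029688] [[-0.88, -0.47, 0.0], [-0.28, 0.53, -0.8], [0.38, -0.7, -0.6]]
clamp [(0.95, [310.0, 312.0, 67.0, 44.0]), (0.31, [365.0, 241.0, 20.0, 33.0])]
sleeve []
spindle [(0.51, [340.0, 291.0, 14.0, 23.0])]
beaker [(0.88, [365.0, 240.0, 22.0, 29.0])]
filter_center [(0.75, [294.0, 396.0, 83.0, 40.0]), (0.71, [382.0, 301.0, 32.0, 22.0])]
tin_center [(0.73, [307.0, 270.0, 23.0, 24.0])]
spare_center [(0.52, [306.0, 270.0, 27.0, 21.0])]
valve_ball [(0.57, [292.0, 397.0, 82.0, 40.0])]
brush_grip [(0.71, [414.0, 220.0, 70.0, 9.0]), (0.17, [294.0, 226.0, 1.0, 9.0])]
switch [(0.64, [294.0, 229.0, 6.0, 15.0])]
top [0.45467471 0.00194476 1.08793947] [[0.03, -1.0, 0.01], [-0.99, -0.03, -0.15], [0.15, -0.0, -0.99]]
clamp [(0.74, [262.0, 258.0, 44.0, 65.0])]
sleeve [(0.63, [261.0, 283.0, 22.0, 12.0])]
spindle [(0.75, [257.0, 292.0, 19.0, 19.0]), (0.23, [414.0, 258.0, 33.0, 26.0])]
beaker [(0.71, [415.0, 259.0, 36.0, 28.0]), (0.29, [259.0, 282.0, 26.0, 17.0])]
filter_center [(0.71, [324.0, 324.0, 37.0, 36.0])]
tin_center []
spare_center [(0.64, [321.0, 280.0, 21.0, 32.
[... 169 characters left out ...]
0, 10.0]), (0.24, [259.0, 280.0, 23.0, 21.0])]
{'time': 1.1, 'q': array([-6.52608049e+01,  4.97950675e+00,  1.00792147e+01,  9.50973906e+01,
        2.30496070e-03,  9.00018780e+01]), 'qd': array([ 0.00990702,  0.00151695,  0.02045475, -0.03349638,  0.0145103 ,
       -0.02260488]), 'joint_efforts': array([-3.52802796e-03, -5.20110726e+01,  4.64860225e+01,  1.91422958e-03,
       -2.19815765e-04,  2.42077292e-06]), 'ee_pos': array([ 0.23018712, -0.49953484,  0.23128729]), 'tcp_rot': array([ 1.79997683e+02, -2.30503666e-03,  2.47373172e+01]), 'wrist_force': array([-0.04684261, -1.0568503 ,  0.14802071]), 'torque': array([-0.00204574,  0.03013308,  0.00128219]), 'opening': 0.08512328454100677}
```

View images.

Run:
```python
import cv2
a=cv2.imread('pics/side0.png');b=cv2.imread('pics/top0.png')
cv2.imwrite('pics/s1.png',cv2.resize(a[190:440,230:480],(800,800),interpolation=3)[:600] if 0 else cv2.resize(a[195:345,250:450],(800,600),interpolation=3))
cv2.imwrite('pics/t1.png',cv2.resize(b[210:330,200:360],(800,600),interpolation=3))
```

```text
(no output)
```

View pics/side0.png

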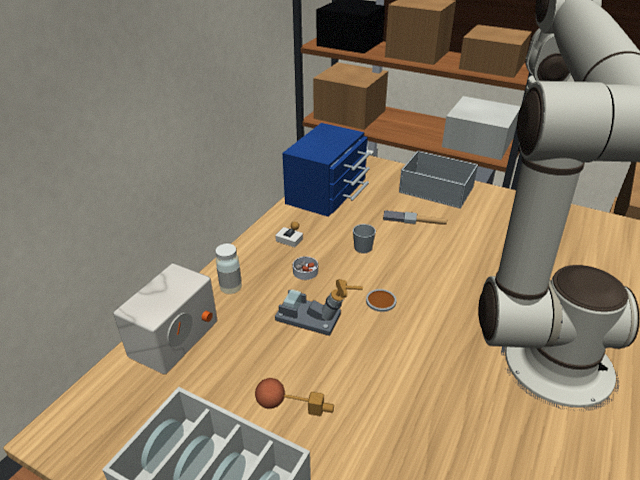

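View pics/top0.png

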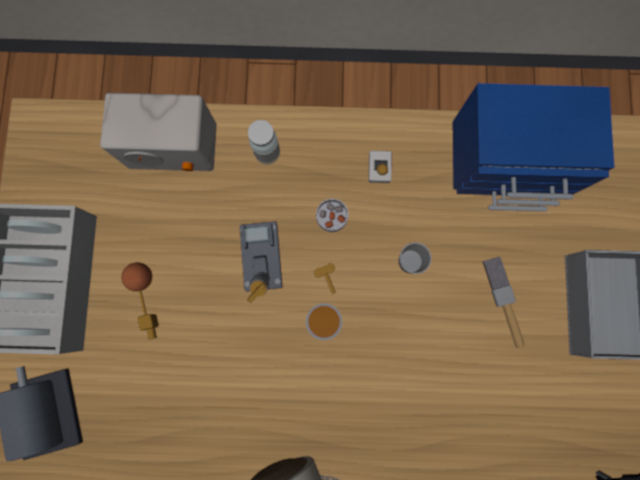

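View pics/s1.png

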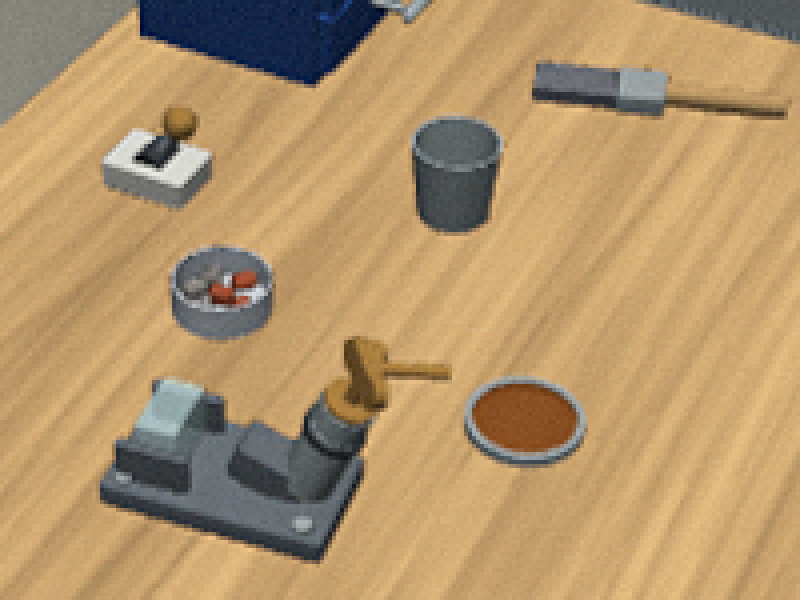

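View pics/t1.png

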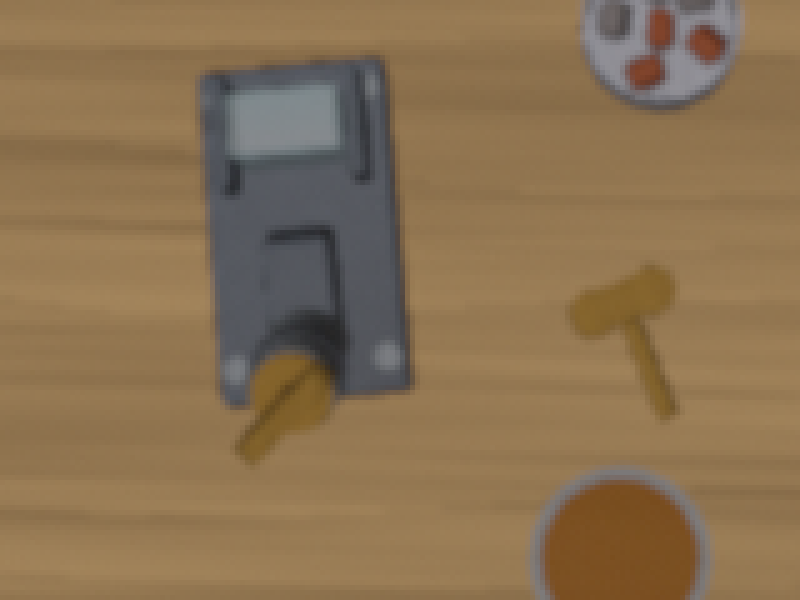

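Run:
```python
from h import *
T=pickle.load(open('pics/top0.pkl','rb'));S=pickle.load(open('pics/side0.pkl','rb'))
ct=lambda x,y:(200+x/5-.4,210+y/5-.4)
cs=lambda x,y:(250+x/4-.4,195+y/4-.4)
C=[atz(T,ct(*c),.02) for c in[(200,75),(382,58),(410,388),(222,408)]]
for c in C:print('foot top',c.round(4))
C=np.array(C);print(np.linalg.norm(C-np.roll(C,-1,0),axis=1))
Cs=[atz(S,cs(*c),.02) for c in[(102,487),(318,548),(362,470)]]
for c in Cs:print('foot side',c.round(4))
# wing centre
w,e=tri(T,ct(281,410),S,cs(366,374));print('wing',w,e)
# flange centre
f,e=tri(T,ct(293,389),S,cs(348,400));print('flange',f,e)
# beaker rim from top, and side
for uv in[(415,258)]:print('beaker top rim',atz(T,uv,.065))
print(atz(S,cs(457,142),.065),'base',atz(S,cs(455,215),.0))
print('filter',atz(T,(324,322),.004),'tin',atz(T,(332,215),.028),'spare',atz(T,(326,278),.005))
```

```text
foot top [0.6537 0.1907 0.02  ]
foot top [0.6638 0.1101 0.02  ]
foot top [0.5175 0.0914 0.02  ]
foot top [0.5065 0.1729 0.02  ]
[0.08121842 0.14747654 0.08225163 0.1483011 ]
foot side [0.6502 0.1943 0.02  ]
foot side [0.5069 0.177  0.02  ]
foot side [0.5133 0.1041 0.02  ]
wing [0.50030547 0.1321484  0.12847473] 0.0016906360341629337
flange [0.51095445 0.13158475 0.1026344 ] 0.00010521443089541832
beaker top rim [ 0.58463495 -0.19151085  0.065     ]
[ 0.58424513 -0.19199071  0.065     ] base [ 0.58166808 -0.19036236  0.        ]
filter [ 0.44509818 -0.00335306  0.004     ] tin [ 0.67998456 -0.01418775  0.028     ] spare [ 0.54166666 -0.00499415  0.005     ]
```

```bash
cat > fit.py <<'E'
from h import *
from scipy.optimize import minimize
from scipy.spatial.transform import Rotation as Ro
T=pickle.load(open('pics/top0.pkl','rb'));S=pickle.load(open('pics/side0.pkl','rb'))
def axes(yaw,lean,phi):
    R=Ro.from_euler('z',yaw)*Ro.from_euler('y',-lean)*Ro.from_euler('z',phi); return R.as_matrix()
def cyl(r,z0,z1,n=24):
    t=np.linspace(0,2*np.pi,n,endpoint=False);return np.array([[r*np.cos(a),r*np.sin(a),z] for z in(z0,z1) for a in t])
box=np.array([[x,y,z] for x in(-.025,.025) for y in(-.005,.005) for z in(-.011,.011)])
parts=[cyl(.017,-.029,-.024),cyl(.005,-.024,-.005),box]
W={'T':(T,(240,268,34,46)),'S':(S,(328,272,24,30))}
W={'T':(T,(242,274,30,32)),'S':(S,(326,272,30,32))}
K=6
def ren(c,p,w):
    x0,y0,ww,hh=w; m=np.zeros((hh*K,ww*K),np.uint8)
    for P in parts:
        uv=(proj(c,p[:3]+P@axes(p[3],p[4],p[5]).T)-[x0,y0]+.5)*K-.5
        cv2.fillConvexPoly(m,cv2.convexHull(uv.astype(np.float32)).round().astype(np.int32),255)
    return cv2.resize(m,(ww,hh),interpolation=cv2.INTER_AREA)/255.
def alpha(c,w):
    x0,y0,ww,hh=w; im=c['image'][y0:y0+hh,x0:x0+ww].astype(float)
    r,g,b=im[...,0],im[...,1],im[...,2]; return (r-b)/(r+b+1),im
if __name__=='__main__':
    for k,(c,w) in W.items():
        a,im=alpha(c,w); np.set_printoptions(linewidth=250); print(k);print((a*100).astype(int))
E
python3 fit.py
```

```text
T
[[25  9 -3 -5 -4 -5 -4 -5 -4 -4 -5 -4 -5 -3 -4 -3 -5 -3 -3 -2 -2 -3 -1 -1 -2 -1 -3 -4 -5 -4]
 [25 10 -3 -5 -5 -5 -4 -5 -5 -4 -5 -5 -4 -3 -4 -4 -2 -3 -4 -3 -2 -2 -1  1 -1 -1 -1 -4 -4 -4]
 [25 10 -2 -5 -5 -5 -5 -5 -5 -5 -5 -4 -4 -4 -4 -4 -5 -2 -3 -3 -2 -3 -2  1  1 -1 -1 -3 -4 -4]
 [26 11 -2 -5 -5 -5 -5 -5 -5 -5 -4 -4 -4 -4 -3 -4 -4 -2 -2 -3 -2 -3 -3 -1  0 -1 -1 -2 -5 -4]
 [26 14 -2 -5 -5 -5 -5 -5 -5 -4 -5 -4 -4 -4 -2 -2 -1 -1 -1 -2 -2 -2 -2 -3 -3 -1 -2 -2 -5 -4]
 [26 14 -1 -5 -5 -5 -4 -5 -5 -4 -5 -4 -3 -1  1  3  2  2  0  0 -1 -1 -1 -3 -3 -1 -1 -2 -4 -4]
 [26 14  0 -5 -4 -4 -4 -5 -4 -4 -3 -1  4 11 14 16 15 15 12  8  3  0  0  0 -2 -3 -2 -3 -4 -4]
 [26 15  0 -4 -4 -3 -3 -4 -5 -3  3 10 20 32 38 40 40 41 36 27 15  8  7  1 -2 -3 -4 -4 -4 -4]
 [27 17  1 -3 -2 -2 -3 -3 -3  3 17 30 40 47 50 50 50 52 51 45 38 29 18  8  1 -1 -3 -4 -4 -4]
 [27 17  1 -2 -2 -2 -2 -3  0 15 30 45 50 51 49 50 50 49 50 50 50 46 38 26 10  0 -3 -4 -4 -4]
 [28 19  2 -2 -2 -2 -2 -2 10 30 44 50 50 49 50 50 50 50 49 49 49 49 49 42 25  5 -2 -4 -4 -4]
 [28 20  4 -2 -2 -2 -3  0 21 40 49 49 49 51 50 50 49 49 49 50 48 49 51 46 2
[... 5117 characters left out ...]
 46  48  45  44  47  46  48  45  39  32  26  26  28  28  27  28  28  27  27  28  28]
 [ -6  -9  -6  -5  -4  -6  -6   3  23  47  51  47  48  44  46  47  31  16  29  28  27  27  28  28  29  30  28  27  29  27]
 [-34  -6  -3  -4  -3  -5  -6  -3   0   6  18  43  43  42  32  19   0  16  28  26  30  29  28  29  29  28  28  28  29  28]
 [-29  -4  -4  -5  -3  -3  -5  -6  -5  -5  -1   6   7   3   0   0  13  28  27  27  28  27  29  28  29  28  27  28  29  28]
 [-25  -8  -6  -4  -5  -4  -5  -3  -6  -5  -7  -9  -7  -7 -13  15  28  29  28  28  28  29  30  28  28  29  27  28  29  29]
 [-15  -7  -3  -3  -3  -5  -3  -4  -5  -2  -3  -3  -4  -6 -16  18  25  27  28  28  28  29  28  28  27  28  28  28  30  26]]
```

```bash
cat > fit2.py <<'E'
from fit import *
A={}
for k,(c,w) in W.items():
    a,_=alpha(c,w); A[k]=np.clip((a-.29)/(.2 if k=='T' else .15),0,1)
mask=np.ones_like(A['S']); mask[12:19,21:]=0
def cost(p,full=False):
    e=0;o={}
    for k,(c,w) in W.items():
        m=cv2.GaussianBlur(ren(c,p,w),(0,0),.9 if k=='T' else .4); d=(m-A[k])*(mask if k=='S' else 1)
        o[k]=(d**2).sum(); e+=o[k]
    return (e,o) if full else e
for fix in (0,1):
  best=None
  for phi in (-.6,-.85,-1.1):
    p0=np.array([.5003,.1321,.1285,np.radians(7),.35,phi])
    idx=[0,1,2,5] if fix==0 else [0,1,2,3,4,5]
    def f(x):
        p=p0.copy();p[idx]=x;return cost(p)
    st=np.vstack([p0[idx]]+[p0[idx]+np.eye(len(idx))[i]*(.003 if idx[i]<3 else .1) for i in range(len(idx))])
    r=minimize(f,p0[idx],method='Nelder-Mead',options=dict(initial_simplex=st,maxiter=800,xatol=1e-5,fatol=1e-3))
    if best is None or r.fun<best[0]: q=p0.copy();q[idx]=r.x;best=(r.fun,q)
  print(best[0],best[1].round(4),cost(best[1],True)[1])
  R=axes(*best[1][3:]);print(R.round(3).tolist())
p=best[1]
out=[]
for k,(c,w) in W.items():
    m=cv2.GaussianBlur(ren(c,p,w),(0,0),.5); x0,y0,ww,hh=w
    im=c['image'][y0:y0+hh,x0:x0+ww,::-1]; big=cv2.resize(im,(ww*12,hh*12),interpolation=3)
    cn,_=cv2.findContours((cv2.resize(m,(ww*12,hh*12),interpolation=1)>.5).astype(np.uint8),0,2)
    cv2.drawContours(big,cn,-1,(0,255,0),1); out.append(big)
cv2.imwrite('pics/fit.png',np.hstack(out))
E
python3 fit2.py
```

```text
65.78818491144858 [ 0.4992  0.1302  0.1289  0.1222  0.35   -0.9396] {'T': np.float64(35.70762379815667), 'S': np.float64(30.08056111329192)}
[[0.649, 0.681, -0.34], [-0.734, 0.678, -0.042], [0.202, 0.277, 0.939]]
63.93889687908988 [ 0.5001  0.1301  0.1303  0.1678  0.285  -0.9478] {'T': np.float64(33.053477434364915), 'S': np.float64(30.88541944472497)}
[[0.688, 0.671, -0.277], [-0.707, 0.705, -0.047], [0.164, 0.228, 0.96]]
```

View pics/fit.png

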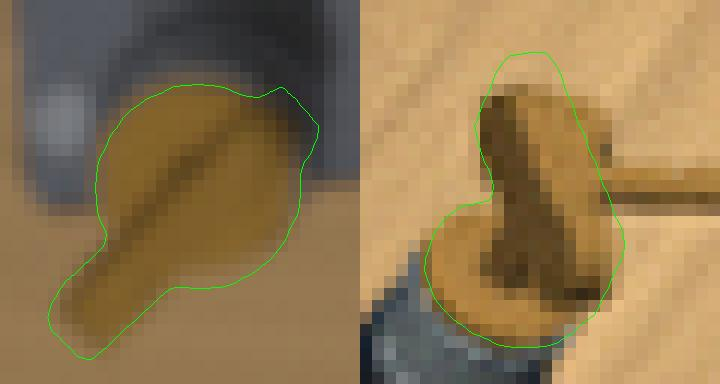

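```bash
python3 - <<'E'
s=open('fit.py').read()
s=s.replace("parts=[","""t=np.linspace(0,2*np.pi,24,endpoint=False)
lobe=lambda x0:np.array([[x0+.011*np.cos(a),y,.011*np.sin(a)] for a in t for y in(-.005,.005)])
box=np.array([[x,y,z] for x in(-.014,.014) for y in(-.005,.005) for z in(-.009,.009)])
parts=[lobe(.014),lobe(-.014),""")
open('fit.py','w').write(s)
E
python3 fit2.py
```

```text
44.743478154413 [ 0.4993  0.1308  0.1295  0.1222  0.35   -0.877 ] {'T': np.float64(21.54569027129427), 'S': np.float64(23.197787883118732)}
[[0.69, 0.639, -0.34], [-0.69, 0.723, -0.042], [0.219, 0.264, 0.939]]
45.06667513120062 [ 0.4997  0.1301  0.1297  0.203   0.329  -0.9802] {'T': np.float64(23.428874506556472), 'S': np.float64(21.637800624644147)}
[[0.684, 0.658, -0.316], [-0.707, 0.704, -0.065], [0.18, 0.268, 0.946]]
```

View pics/fit.png

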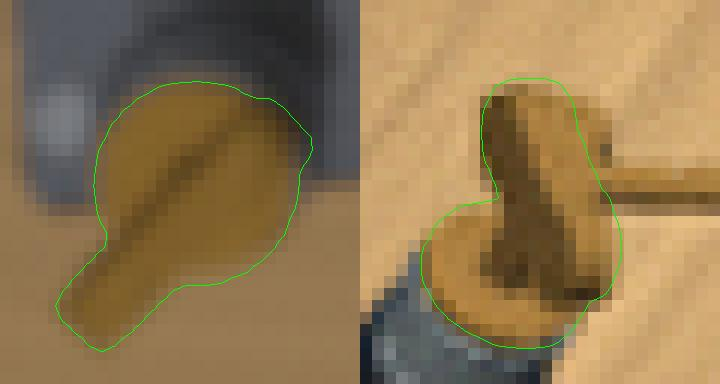

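```bash
sed -i 's/mask\[12:19,21:\]=0/mask[:19,18:]=0/' fit2.py; python3 fit2.py
```

```text
33.171961244115664 [ 0.4994  0.1309  0.1293  0.1222  0.35   -0.8847] {'T': np.float64(21.508262069647067), 'S': np.float64(11.663699174468594)}
[[0.685, 0.644, -0.34], [-0.695, 0.717, -0.042], [0.217, 0.265, 0.939]]
31.34301565339983 [ 0.5     0.1311  0.1299  0.0591  0.3167 -0.8115] {'T': np.float64(20.46125038172989), 'S': np.float64(10.881765271669941)}
[[0.696, 0.647, -0.311], [-0.685, 0.728, -0.018], [0.214, 0.226, 0.95]]
```

View pics/fit.png

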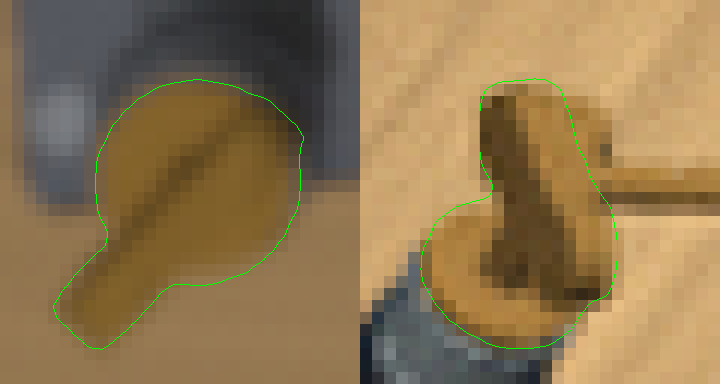

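```bash
cat >> h.py <<'E'
from scipy.spatial.transform import Rotation as Ro
yaw,lean,phi=np.radians(7),.35,-.8847
CL=(Ro.from_euler('z',yaw)*Ro.from_euler('y',-lean)).as_matrix()
A_=CL[:,2]
P=np.array([.4995,.131,.129])
def toolR(turn=0):
    x=(CL@Ro.from_euler('z',phi+turn).as_matrix()); return np.c_[x[:,0],-x[:,1],-x[:,2]]
def cur(o=None):
    o=o or bot.get_obs(); return np.array(o['ee_pos']),Ro.from_euler('xyz',o['tcp_rot'],degrees=True).as_matrix()
def delta(p1,R1,base=None):
    p0,R0=base or cur()
    return (R0.T@(p1-p0)/.04).round(4), Ro.from_matrix(R0.T@R1).as_rotvec().round(4)
def st():
    o=bot.get_obs();p,R=cur(o)
    print('t',o['time'],'p',p.round(4),'rpy',np.round(o['tcp_rot'],2),'q',np.round(o['q'],1),'open',round(o['opening'],4))
    f=np.array(o['wrist_force']);m=np.array(o['torque']);print('F',f.round(2),'clampframe',(CL.T@f).round(2),'tool',(R.T@f).round(2),'M tool',(R.T@m).round(3)); return o
E
python3 - <<'E'
from h import *
st(); print(delta(P-.019*A_+.09*A_,toolR()))
print(Ro.from_matrix(toolR()).as_euler('xyz',degrees=True))
E
```

```text
t 1.1 p [ 0.2302 -0.4995  0.2313] rpy [180.    -0.    24.74] q [-65.3   5.   10.1  95.1   0.   90. ] open 0.0851
F [-0.05 -1.06  0.15] clampframe [-0.11 -1.04  0.2 ] tool [-0.48  0.94 -0.15] M tool [ 0.011 -0.028 -0.001]
(array([ 12.1316, -11.6849,   0.8898]), array([0.1054, 0.3562, 1.1815]))
[-164.22864033  -12.54657636  -45.43420421]
```

step_arm --dr '[[0.1054, 0.3562, 1.1815], [0.1054, 0.3562, 1.1815], [0.1054, 0.3562, 1.1815], [0.1054, 0.3562, 1.1815], [0.1054, 0.3562, 1.1815], [0.1054, 0.3562, 1.1815], [0.1054, 0.3562, 1.1815], [0.1054, 0.3562, 1.1815]]' --xyz '[[12.13, -11.68, 0.89], [12.13, -11.68, 0.89], [12.13, -11.68, 0.89], [12.13, -11.68, 0.89], [12.13, -11.68, 0.89], [12.13, -11.68, 0.89], [12.13, -11.68, 0.89], [12.13, -11.68, 0.89]]' --gripper '[1, 1, 1, 1, 1, 1, 1, 1]'

```text
time: 1.9
ee_pos: [0.3472, -0.1716, 0.2118]
tcp_rot: [-164.7, -12.5, -37.5]
wrist_force: [-0.2, 0.6, 0.6]
opening: 0.0855
```

Run:
```python
from h import *
st(); print(delta(P-.019*A_+.09*A_,toolR()))
```

```text
t 1.9 p [ 0.3472 -0.1716  0.2118] rpy [-164.7   -12.53  -37.52] q [-37.5 -31.7 -24.2  85.   15.3 180. ] open 0.0855
F [-0.16  0.56  0.63] clampframe [0.13 0.57 0.62] tool [-0.32 -0.52 -0.6 ] M tool [-0.256 -0.249 -0.006]
(array([-2.0603, -7.6239,  2.0383]), array([-0.0218,  0.0363,  0.1299]))
```

```bash
python3 - <<'E'
s=open('h.py').read()
s=s.replace("return np.c_[x[:,0],-x[:,1],-x[:,2]]","return np.c_[-x[:,0],x[:,1],-x[:,2]]")
open('h.py','w').write(s)
E
python3 - <<'E'
from h import *
print(delta(P-.019*A_+.09*A_,toolR()), delta(P-.019*A_+.09*A_,toolR(-1.)))
E
```

```text
(array([-2.0603, -7.6239,  2.0383]), array([-0.0548, -0.0328, -3.011 ])) (array([-2.0603, -7.6239,  2.0383]), array([-5.0400e-02, -2.0000e-03, -2.0113e+00]))
```

step_arm --dr '[[-0.05, -0.002, -2.01], [-0.05, -0.002, -2.01], [-0.05, -0.002, -2.01], [-0.05, -0.002, -2.01], [-0.05, -0.002, -2.01], [-0.05, -0.002, -2.01], [-0.05, -0.002, -2.01], [-0.05, -0.002, -2.01]]' --xyz '[[-2.06, -7.62, 2.04], [-2.06, -7.62, 2.04], [-2.06, -7.62, 2.04], [-2.06, -7.62, 2.04], [-2.06, -7.62, 2.04], [-2.06, -7.62, 2.04], [-2.06, -7.62, 2.04], [-2.06, -7.62, 2.04]]' --gripper '[1, 1, 1, 1, 1, 1, 1, 1]'

```text
time: 2.7
ee_pos: [0.4763, 0.1274, 0.1942]
tcp_rot: [172.3, -17.4, 34.3]
wrist_force: [-0.2, -0.4, -0.5]
opening: 0.0858
```

Run:
```python
from h import *
st(); print(delta(P-.019*A_+.09*A_,toolR()))
```

```text
t 2.7 p [0.4763 0.1274 0.1942] rpy [172.26 -17.41  34.31] q [ 16.2 -22.9 -21.   73.   -2.  162.7] open 0.0858
F [-0.24 -0.39 -0.46] clampframe [-0.43 -0.36 -0.33] tool [-0.54  0.14  0.33] M tool [ 0.153 -0.298 -0.037]
(array([-0.    , -0.0204, -0.0413]), array([-0.025 , -0.0138, -1.8037]))
```

step_arm --dr '[[-0.025, -0.014, -1.804], [-0.025, -0.014, -1.804], [-0.025, -0.014, -1.804], [-0.025, -0.014, -1.804], [-0.025, -0.014, -1.804], [-0.025, -0.014, -1.804], [-0.025, -0.014, -1.804], [-0.025, -0.014, -1.804]]' --xyz '[[0, -0.02, -0.04], [0, -0.02, -0.04], [0, -0.02, -0.04], [0, -0.02, -0.04], [0, -0.02, -0.04], [0, -0.02, -0.04], [0, -0.02, -0.04], [0, -0.02, -0.04]]' --gripper '[1, 1, 1, 1, 1, 1, 1, 1]'

```text
time: 3.5
ee_pos: [0.4749, 0.1246, 0.1965]
tcp_rot: [160.5, 1.5, 101.2]
wrist_force: [-0.5, -0.1, -0.0]
opening: 0.0853
```

Run:
```python
from h import *
st(); print(delta(P-.019*A_+.09*A_,toolR()),delta(P-.019*A_+.02*A_,toolR()))
```

```text
t 3.5 p [0.4749 0.1246 0.1965] rpy [160.48   1.54 101.21] q [ 16.6 -23.6 -21.4  72.9  -3.2  94.6] open 0.0853
F [-0.5  -0.13 -0.02] clampframe [-0.49 -0.07  0.16] tool [-0.03 -0.49 -0.15] M tool [ 0.291 -0.01   0.037]
(array([0.0823, 0.0204, 0.0275]), array([-0.0081, -0.0025, -0.6079])) (array([0.0824, 0.035 , 1.7775]), array([-0.0081, -0.0025, -0.6079]))
```

step_arm --dr '[[-0.008, -0.002, -0.608], [-0.008, -0.002, -0.608], [-0.008, -0.002, -0.608], [-0.008, -0.002, -0.608], [-0.008, -0.002, -0.608], [-0.008, -0.002, -0.608], [-0.008, -0.002, -0.608], [-0.008, -0.002, -0.608]]' --xyz '[[0.08, 0.02, 0.03], [0.08, 0.02, 0.03], [0.08, 0.02, 0.5], [0.08, 0.02, 1.0], [0.08, 0.03, 1.78], [0.08, 0.03, 1.78], [0.08, 0.03, 1.78], [0.08, 0.03, 1.78]]' --gripper '[1, 1, 1, 1, 1, 1, 1, 1]'

```text
time: 4.3
ee_pos: [0.4994, 0.1309, 0.1315]
tcp_rot: [164.1, 12.5, 134.2]
wrist_force: [-0.5, -0.5, 1.5]
opening: 0.0852
```

Run:
```python
from h import *
st(); print(delta(P-.019*A_+.02*A_,toolR()),delta(P-.019*A_,toolR()))
for n in('side','top'):
    p=snap(n,n+'1')
    im=p['image']; x,y=(340,285) if n=='side' else (257,290)
    cv2.imwrite(f'pics/{n}1c.png',cv2.resize(im[y-40:y+40,x-50:x+50,::-1],(700,560),interpolation=3))
```

```text
t 4.3 p [0.4994 0.1309 0.1315] rpy [164.06  12.46 134.18] q [ 16.5 -20.9 -26.8  64.2  -3.2  60. ] open 0.0852
F [-0.5  -0.45  1.51] clampframe [-0.   -0.39  1.61] tool [-0.3  -0.25 -1.61] M tool [0.279 0.184 0.03 ]
(array([ 0.0131, -0.0145,  0.0341]), array([ 0.0014,  0.0003, -0.0068])) (array([ 0.0133, -0.0152,  0.5341]), array([ 0.0014,  0.0003, -0.0068]))
```

View pics/side1c.png

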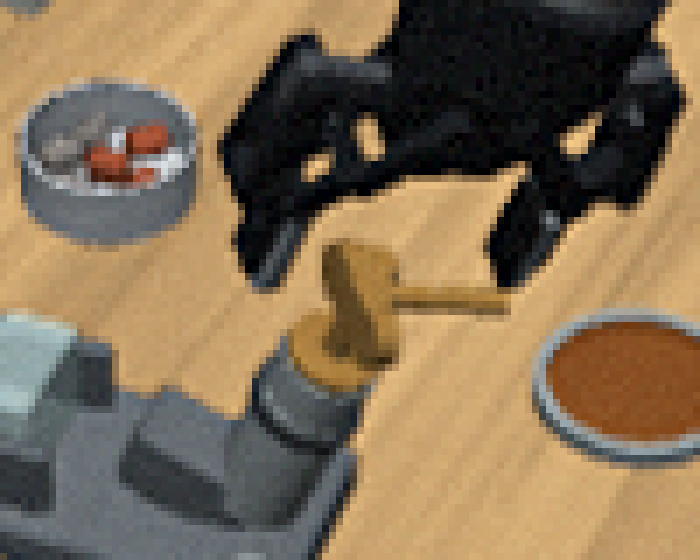

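View pics/top1c.png

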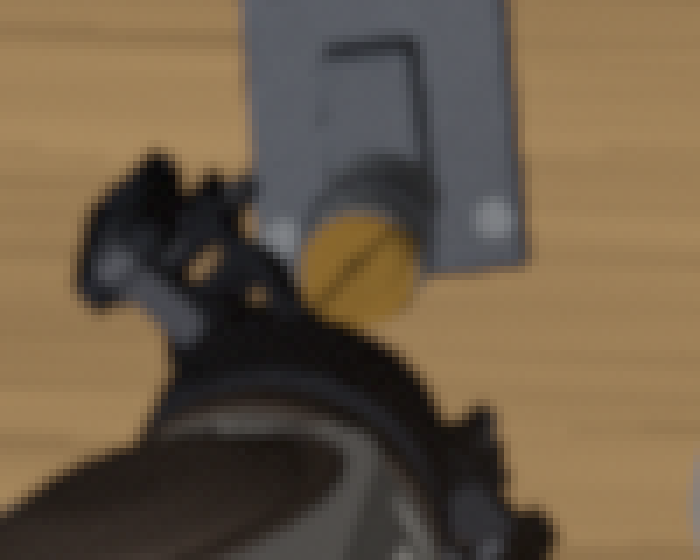

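step_arm --dr '[[0.001, 0, -0.003], [0.001, 0, -0.003], [0.001, 0, -0.003], [0.001, 0, -0.003], [0.001, 0, -0.003], [0.001, 0, -0.003], [0.001, 0, -0.003], [0.001, 0, -0.003]]' --xyz '[[0.01, -0.01, 0.25], [0.01, -0.01, 0.5], [0.01, -0.01, 0.51], [0.01, -0.01, 0.51], [0.01, -0.01, 0.51], [0.01, -0.01, 0.51], [0.01, -0.01, 0.51], [0.01, -0.01, 0.51]]' --gripper '[1, 1, 0.6, 0.4, 0.25, 0.2, 0.2, 0.2]' --squeeze 20

```text
time: 5.2
ee_pos: [0.5056, 0.1317, 0.1106]
tcp_rot: [164.2, 12.5, 134.4]
wrist_force: [-0.8, 0.7, -0.9]
opening: 0.0169
```

Run:
```python
from h import *
st(); print(delta(P-.019*A_,toolR()))
```

```text
t 5.2 p [0.5056 0.1317 0.1106] rpy [164.24  12.47 134.4 ] q [ 16.3 -19.6 -28.2  61.7  -3.2  59.7] open 0.0169
F [-0.83  0.71 -0.87] clampframe [-0.99  0.8  -0.56] tool [ 1.25 -0.26  0.56] M tool [0.272 0.129 0.046]
(array([-0.008 ,  0.0118, -0.0101]), array([-0.0008, -0.0004, -0.0031]))
```

step_arm --dr '[[0, 0, 0], [0, 0, 0], [0, 0, 0], [0, 0, 0], [0, 0, 0], [0, 0, 0], [0, 0, 0], [0, 0, 0]]' --xyz '[[0, 0, 0], [0, 0, 0], [0, 0, 0], [0, 0, 0], [0, 0, 0], [0, 0, 0], [0, 0, 0], [0, 0, 0]]' --gripper '[0.16, 0.12, 0.08, 0.04, 0, 0, 0, 0]'

```text
time: 6.0
ee_pos: [0.5058, 0.1319, 0.1107]
tcp_rot: [164.2, 12.5, 134.4]
wrist_force: [4.3, 3.7, 2.5]
opening: 0.0098
```

Run:
```python
from h import *
st(); print(delta(P-.019*A_,toolR()))
```

```text
t 6.0 p [0.5058 0.1319 0.1107] rpy [164.2   12.48 134.4 ] q [ 16.3 -19.6 -28.2  61.7  -3.2  59.7] open 0.0098
F [4.3  3.67 2.47] clampframe [5.28 3.11 0.7 ] tool [-0.91  6.06 -0.7 ] M tool [-0.935  0.067 -0.075]
(array([-0.0056,  0.004 , -0.0084]), array([-0.0002, -0.0003, -0.0031]))
```

step_arm --dr '[[0, 0, 0], [0, 0, 0], [0, 0, 0], [0, 0, 0], [0, 0, 0], [0, 0, 0], [0, 0, 0], [0, 0, 0]]' --xyz '[[0, 0.015, 0], [0, 0.015, 0], [0, 0.015, 0], [0, 0.015, 0], [0, 0.015, 0], [0, 0.015, 0], [0, 0.015, 0], [0, 0.015, 0]]' --gripper '[0, 0, 0, 0, 0, 0, 0, 0]'

```text
time: 6.8
ee_pos: [0.5059, 0.132, 0.1107]
tcp_rot: [164.3, 12.5, 134.4]
wrist_force: [0.4, 1.6, 5.7]
opening: 0.0093
```

Run:
```python
from h import *
st(); print(delta(P-.019*A_,toolR()))
```

```text
t 6.8 p [0.5059 0.132  0.1107] rpy [164.25  12.48 134.39] q [ 16.4 -19.6 -28.1  61.7  -3.2  59.7] open 0.0093
F [0.45 1.62 5.69] clampframe [2.55 1.55 5.12] tool [-0.41  2.95 -5.13] M tool [-0.314 -0.069  0.005]
(array([-0.0066, -0.0003, -0.0104]), array([-0.0011, -0.0003, -0.0032]))
```

step_arm --dr '[[0, 0, 0], [0, 0, 0], [0, 0, 0], [0, 0, 0], [0, 0, 0], [0, 0, 0], [0, 0, 0], [0, 0, 0]]' --xyz '[[0, 0.012, 0], [0, 0.012, -0.01], [0, 0.012, -0.02], [0, 0.012, -0.03], [0, 0.012, -0.0375], [0, 0.012, -0.0375], [0, 0.012, -0.0375], [0, 0.012, -0.0375]]' --gripper '[0, 0, 0, 0, 0, 0, 0, 0]'

```text
time: 7.6
ee_pos: [0.5054, 0.1323, 0.1118]
tcp_rot: [164.3, 12.4, 134.4]
wrist_force: [2.9, 0.3, -3.1]
opening: 0.0093
```

Run:
```python
from h import *
for i in range(4): o=st(); bot.camera('side')
```

```text
t 7.6 p [0.5054 0.1323 0.1118] rpy [164.3   12.45 134.41] q [ 16.4 -19.6 -28.   61.9  -3.2  59.7] open 0.0093
F [ 2.87  0.26 -3.12] clampframe [ 1.64 -0.1  -3.92] tool [-1.11  1.22  3.92] M tool [-0.03   0.014  0.004]
t 7.65 p [0.5054 0.1323 0.1118] rpy [164.29  12.45 134.41] q [ 16.4 -19.6 -28.   61.9  -3.2  59.7] open 0.0095
F [ 1.93  0.38 -2.58] clampframe [ 0.96  0.14 -3.09] tool [-0.5   0.84  3.09] M tool [ 0.021  0.016 -0.004]
t 7.7 p [0.5055 0.1323 0.1118] rpy [164.29  12.45 134.41] q [ 16.4 -19.6 -28.   61.9  -3.2  59.7] open 0.0098
F [ 1.87 -0.03 -2.46] clampframe [ 0.89 -0.26 -2.95] tool [-0.77  0.53  2.95] M tool [ 0.08   0.071 -0.033]
t 7.75 p [0.5055 0.1323 0.1119] rpy [164.28  12.45 134.41] q [ 16.4 -19.6 -28.   61.9  -3.2  59.7] open 0.0099
F [ 1.2  -0.45 -2.64] clampframe [ 0.16 -0.59 -2.88] tool [-0.57 -0.24  2.88] M tool [ 0.141  0.071 -0.016]
```

step_arm --dr '[[0, 0, -0.1], [0, 0, -0.2], [0, 0, -0.3], [0, 0, -0.4], [0, 0, -0.5], [0, 0, -0.5], [0, 0, -0.5], [0, 0, -0.5]]' --xyz '[[0, 0, 0], [0, 0, 0], [0, 0, 0], [0, 0, 0], [0, 0, 0], [0, 0, 0], [0, 0, 0], [0, 0, 0]]' --gripper '[0, 0, 0, 0, 0, 0, 0, 0]'

```text
time: 8.6
ee_pos: [0.5055, 0.1323, 0.1119]
tcp_rot: [172.2, 18.4, 163.4]
wrist_force: [-0.9, -0.2, -1.3]
opening: 0.0096
```

Run:
```python
from h import *
st();bot.camera('side');st()
print((A_@(cur()[0]-(P-.019*A_))*1000).round(2))
```

```text
t 8.6 p [0.5055 0.1323 0.1119] rpy [172.15  18.41 163.38] q [ 16.4 -19.6 -28.   61.9  -3.2  31.2] open 0.0096
F [-0.94 -0.18 -1.35] clampframe [-1.36 -0.06 -0.94] tool [ 1.23 -0.57  0.94] M tool [ 0.19   0.381 -0.069]
t 8.65 p [0.5056 0.1323 0.1119] rpy [172.16  18.42 163.41] q [ 16.4 -19.6 -28.   61.9  -3.2  31.2] open 0.0097
F [-0.52 -0.22 -2.13] clampframe [-1.24 -0.15 -1.82] tool [ 1.09 -0.61  1.82] M tool [ 0.165  0.438 -0.039]
0.86
```

step_arm --dr '[[0, 0, 0], [0, 0, 0], [0, 0, 0], [0, 0, 0], [0, 0, 0], [0, 0, 0], [0, 0, 0], [0, 0, 0]]' --xyz '[[0, 0, -0.015], [0, 0, -0.03], [0, 0, -0.045], [0, 0, -0.06], [0, 0, -0.065], [0, 0, -0.065], [0, 0, -0.065], [0, 0, -0.065]]' --gripper '[0, 0, 0, 0, 0, 0, 0, 0]'

```text
time: 9.45
ee_pos: [0.5048, 0.1323, 0.1145]
tcp_rot: [172.2, 18.4, 163.5]
wrist_force: [-0.3, 0.2, -2.0]
opening: 0.0098
```

```bash
cat > c.py <<'E'
from h import *
st();bot.camera('side');st()
print('lift',(A_@(cur()[0]-(P-.019*A_))*1000).round(2))
E
python3 c.py
```

```text
t 9.45 p [0.5048 0.1323 0.1145] rpy [172.19  18.44 163.51] q [ 16.4 -19.7 -27.8  62.2  -3.2  31.1] open 0.0098
F [-0.26  0.23 -1.97] clampframe [-0.89  0.26 -1.78] tool [ 0.92 -0.09  1.78] M tool [ 0.185  0.477 -0.019]
t 9.5 p [0.5048 0.1323 0.1145] rpy [172.18  18.45 163.51] q [ 16.4 -19.7 -27.8  62.2  -3.2  31.1] open 0.0095
F [ 0.76  0.15 -2.66] clampframe [-0.19  0.06 -2.76] tool [ 0.19 -0.02  2.76] M tool [ 0.154  0.409 -0.003]
lift 3.48
```

step_arm --dr '[[0, 0, 0], [0, 0, 0], [0, 0, 0], [0, 0, 0], [0, 0, 0], [0, 0, 0], [0, 0, 0], [0, 0, 0]]' --xyz '[[0, 0, -0.01], [0, 0, -0.02], [0, 0, -0.03], [0, 0, -0.03], [0, 0, -0.03], [0, 0, -0.03], [0, 0, -0.03], [0, 0, -0.03]]' --gripper '[0, 0, 0, 0, 0, 0, 0, 0]'

```text
time: 10.3
ee_pos: [0.5044, 0.1322, 0.1156]
tcp_rot: [172.2, 18.4, 163.5]
wrist_force: [-0.2, -0.1, -3.0]
opening: 0.0095
```

```bash
python3 c.py
```

```text
t 10.3 p [0.5044 0.1322 0.1156] rpy [172.19  18.45 163.51] q [ 16.5 -19.8 -27.8  62.3  -3.2  31.1] open 0.0095
F [-0.15 -0.1  -3.02] clampframe [-1.19 -0.08 -2.78] tool [ 1.07 -0.52  2.78] M tool [ 0.203  0.498 -0.027]
t 10.35 p [0.5044 0.1322 0.1156] rpy [172.19  18.45 163.51] q [ 16.5 -19.8 -27.8  62.3  -3.2  31.1] open 0.0095
F [ 0.13  0.7  -2.47] clampframe [-0.65  0.68 -2.4 ] tool [0.86 0.39 2.4 ] M tool [ 0.223  0.511 -0.031]
lift 4.7
```

step_arm --dr '[[0, 0, 0], [0, 0, 0], [0, 0, 0], [0, 0, 0], [0, 0, 0], [0, 0, 0], [0, 0, 0], [0, 0, 0]]' --xyz '[[0, 0, -0.015], [0, 0, -0.03], [0, 0, -0.045], [0, 0, -0.06], [0, 0, -0.075], [0, 0, -0.09], [0, 0, -0.1], [0, 0, -0.1]]' --gripper '[0, 0, 0, 0, 0, 0, 0, 0]'

```text
time: 11.15
ee_pos: [0.503, 0.1321, 0.1194]
tcp_rot: [172.2, 18.4, 163.5]
wrist_force: [1.4, -0.5, -5.2]
opening: 0.0096
```

```bash
python3 c.py
python3 - <<'E'
from h import *
p=snap('side','side2');x,y=(340,285)
cv2.imwrite(f'pics/side2c.png',cv2.resize(p['image'][y-40:y+40,x-50:x+50,::-1],(700,560),interpolation=3))
E
```

```text
t 11.15 p [0.503  0.1321 0.1194] rpy [172.19  18.44 163.51] q [ 16.5 -20.  -27.5  62.8  -3.2  31.1] open 0.0096
F [ 1.36 -0.54 -5.21] clampframe [-0.58 -0.71 -5.33] tool [ 0.26 -0.87  5.33] M tool [ 0.196  0.524 -0.028]
t 11.2 p [0.503  0.132  0.1193] rpy [172.19  18.44 163.51] q [ 16.5 -20.  -27.5  62.8  -3.2  31.1] open 0.0096
F [ 0.86  0.79 -4.23] clampframe [-0.55  0.68 -4.3 ] tool [0.77 0.42 4.3 ] M tool [ 0.2    0.422 -0.077]
lift 8.69
```

View pics/side2c.png

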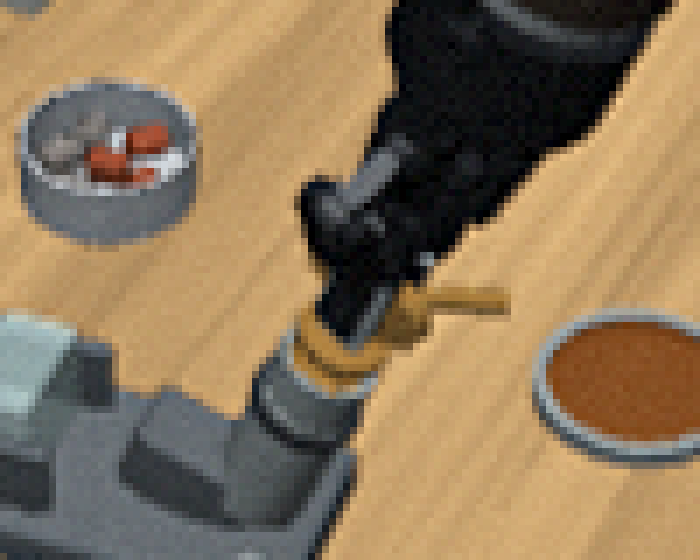

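Run:
```python
from h import *
T=pickle.load(open('pics/side2.pkl','rb'));S0=pickle.load(open('pics/side0.pkl','rb'))
x,y=340,285;K=14
def crop(p): return cv2.resize(p['image'][y-14:y+22,x-20:x+14,::-1],None,fx=K,fy=K,interpolation=cv2.INTER_NEAREST)
a=np.linspace(0,6.29,60)
out=[]
for p,ls in((S0,[0]),(T,[3,9]),(T,[])):
    im=crop(p)
    for l,col in zip(ls,[(0,255,0),(255,0,255)]):
        for h in(-.029,-.024):
            X=P+A_*(h+l/1000)+.017*(np.cos(a)[:,None]*CL[:,0]+np.sin(a)[:,None]*CL[:,1])
            uv=((proj(p,X)-[x-20,y-14]+.5)*K).astype(np.int32)
            cv2.polylines(im,[uv],True,col,1)
    out.append(im)
o=np.hstack(out); cv2.imwrite('pics/cmp.png',cv2.resize(o,(800,int(800*o.shape[0]/o.shape[1]))))
```

```text
(no output)
```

View pics/cmp.png

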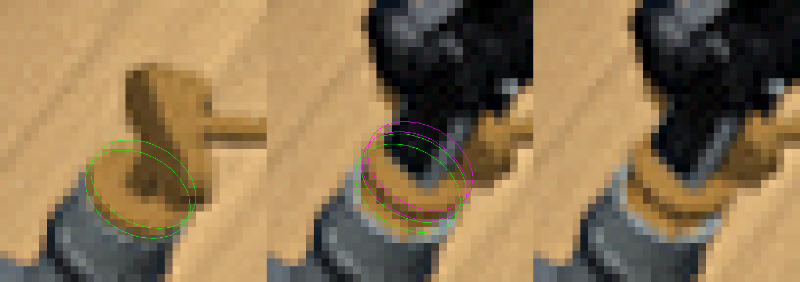

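Run:
```python
from h import *
T=pickle.load(open('pics/side2.pkl','rb'));S0=pickle.load(open('pics/side0.pkl','rb'))
x,y=340,285
o=[cv2.resize(p['image'][y-5:y+20,x-18:x+10,::-1],None,fx=14,fy=14,interpolation=cv2.INTER_NEAREST) for p in(S0,T)]
cv2.imwrite('pics/cmp2.png',np.hstack(o))
```

```text
(no output)
```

View pics/cmp2.png

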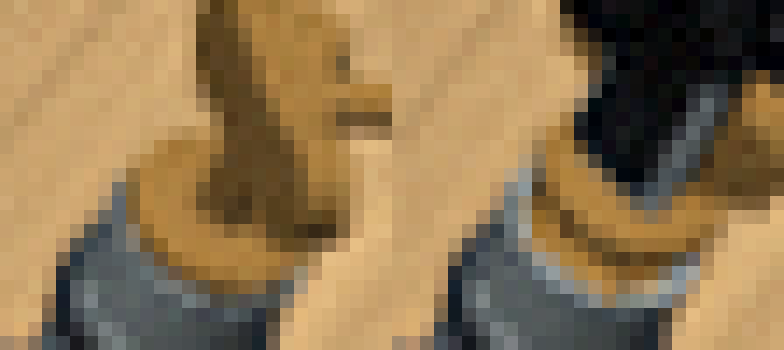

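step_arm --dr '[[0, 0, 0], [0, 0, 0], [0, 0, 0], [0, 0, 0], [0, 0, 0], [0, 0, 0], [0, 0, 0], [0, 0, 0]]' --xyz '[[0, 0, -0.015], [0, 0, -0.03], [0, 0, -0.045], [0, 0, -0.06], [0, 0, -0.075], [0, 0, -0.09], [0, 0, -0.1], [0, 0, -0.1]]' --gripper '[0, 0, 0, 0, 0, 0, 0, 0]'

```text
time: 12.05
ee_pos: [0.5018, 0.1319, 0.1234]
tcp_rot: [172.2, 18.5, 163.5]
wrist_force: [-0.5, -0.0, -3.6]
opening: 0.0096
```

```bash
python3 c.py
python3 - <<'E'
from h import *
p=snap('side','side3')
x,y=340,285
S0=pickle.load(open('pics/side2.pkl','rb'))
o=[cv2.resize(q['image'][y-12:y+20,x-18:x+12,::-1],None,fx=13,fy=13,interpolation=cv2.INTER_NEAREST) for q in(S0,p)]
cv2.imwrite('pics/cmp3.png',np.hstack(o))
E
```

```text
t 12.05 p [0.5018 0.1319 0.1234] rpy [172.18  18.46 163.5 ] q [ 16.5 -20.3 -27.2  63.3  -3.3  31.2] open 0.0096
F [-0.51 -0.05 -3.57] clampframe [-1.71  0.02 -3.18] tool [ 1.59 -0.63  3.18] M tool [ 0.274  0.481 -0.026]
t 12.1 p [0.5018 0.1319 0.1234] rpy [172.18  18.47 163.5 ] q [ 16.5 -20.3 -27.2  63.3  -3.3  31.2] open 0.0097
F [-0.19  0.14 -3.11] clampframe [-1.23  0.16 -2.86] tool [ 1.19 -0.31  2.86] M tool [ 0.277  0.536 -0.005]
lift 12.88
```

View pics/cmp3.png

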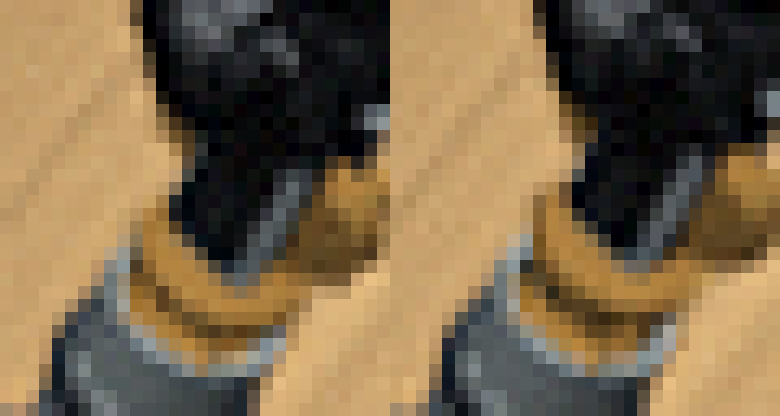

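step_arm --dr '[[0, 0, 0], [0, 0, 0], [0, 0, 0], [0, 0, 0], [0, 0, 0], [0, 0, 0], [0, 0, 0], [0, 0, 0]]' --xyz '[[0, 0, -0.04], [0, 0, -0.09], [0, 0, -0.15], [0, 0, -0.21], [0, 0, -0.27], [0, 0, -0.33], [0, 0, -0.38], [0, 0, -0.4]]' --gripper '[0, 0, 0, 0, 0, 0, 0, 0]'

```text
time: 12.95
ee_pos: [0.4963, 0.1312, 0.1385]
tcp_rot: [172.2, 18.5, 163.5]
wrist_force: [0.2, 0.4, -1.7]
opening: 0.0097
```

```bash
python3 c.py
```

```text
t 12.95 p [0.4963 0.1312 0.1385] rpy [172.17  18.47 163.5 ] q [ 16.6 -21.2 -26.2  65.2  -3.3  31.3] open 0.0097
F [ 0.16  0.44 -1.74] clampframe [-0.39  0.42 -1.7 ] tool [0.52 0.24 1.7 ] M tool [0.192 0.456 0.033]
t 13.0 p [0.4963 0.1313 0.1385] rpy [172.17  18.47 163.5 ] q [ 16.6 -21.2 -26.2  65.2  -3.3  31.3] open 0.0096
F [ 1.3  -0.52 -1.98] clampframe [ 0.47 -0.67 -2.28] tool [-0.69 -0.44  2.28] M tool [ 0.136  0.422 -0.019]
lift 29.0
```

Free and light. The key is clear of the collar; continue along the axis.

step_arm --dr '[[0, 0, 0], [0, 0, 0], [0, 0, 0], [0, 0, 0], [0, 0, 0], [0, 0, 0], [0, 0, 0], [0, 0, 0]]' --xyz '[[0, 0, -0.06], [0, 0, -0.14], [0, 0, -0.22], [0, 0, -0.3], [0, 0, -0.38], [0, 0, -0.46], [0, 0, -0.5], [0, 0, -0.5]]' --gripper '[0, 0, 0, 0, 0, 0, 0, 0]'

```text
time: 13.8
ee_pos: [0.4896, 0.1304, 0.1573]
tcp_rot: [172.2, 18.5, 163.5]
wrist_force: [0.5, 0.4, -2.3]
opening: 0.0098
```

```bash
python3 c.py
```

```text
t 13.8 p [0.4896 0.1304 0.1573] rpy [172.17  18.47 163.5 ] q [ 16.8 -22.1 -24.8  67.6  -3.3  31.4] open 0.0098
F [ 0.47  0.42 -2.34] clampframe [-0.32  0.36 -2.37] tool [0.43 0.22 2.37] M tool [0.174 0.44  0.041]
t 13.85 p [0.4895 0.1304 0.157 ] rpy [172.18  18.46 163.51] q [ 16.8 -22.1 -24.8  67.6  -3.4  31.4] open 0.0097
F [ 0.38  0.05 -2.1 ] clampframe [-0.36 -0.   -2.11] tool [ 0.33 -0.14  2.11] M tool [0.183 0.45  0.058]
lift 48.77
```

step_arm --dr '[[0, 0, 0], [0, 0, 0], [0, 0, 0], [0, 0, 0], [0, 0, 0], [0, 0, 0], [0, 0, 0], [0, 0, 0]]' --xyz '[[0, 0, -0.08], [0, 0, -0.2], [0, 0, -0.34], [0, 0, -0.48], [0, 0, -0.64], [0, 0, -0.8], [0, 0, -0.95], [0, 0, -1.1]]' --gripper '[0, 0, 0, 0, 0, 0, 0, 0]'

```text
time: 14.65
ee_pos: [0.4744, 0.1286, 0.1989]
tcp_rot: [172.2, 18.5, 163.5]
wrist_force: [-0.4, 0.3, -2.7]
opening: 0.0092
```

```bash
python3 c.py
python3 - <<'E'
from h import *
p=snap('side','side4')
x,y=340,275
cv2.imwrite('pics/side4c.png',cv2.resize(p['image'][y-45:y+45,x-60:x+60,::-1],(720,540),interpolation=3))
E
```

```text
t 14.65 p [0.4744 0.1286 0.1989] rpy [172.18  18.45 163.51] q [ 17.2 -23.9 -21.4  72.8  -3.5  31.8] open 0.0092
F [-0.39  0.33 -2.65] clampframe [-1.24  0.37 -2.37] tool [ 1.28 -0.12  2.37] M tool [ 0.192  0.393 -0.034]
t 14.7 p [0.4745 0.1287 0.2   ] rpy [172.13  18.52 163.5 ] q [ 17.2 -23.9 -21.3  72.8  -3.5  31.8] open 0.0096
F [-0.27 -0.09 -0.85] clampframe [-0.56 -0.06 -0.7 ] tool [ 0.49 -0.26  0.7 ] M tool [0.193 0.353 0.011]
lift 94.26
```

View pics/side4c.png

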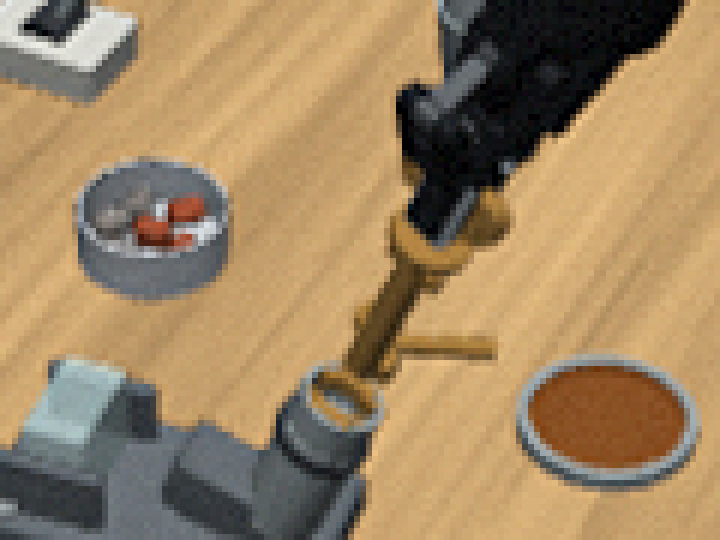

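```bash
cat > tgt.py <<'E'
from h import *
def vert():
    p,R=cur(); z=R[:,2]; ax=np.cross(z,[0,0,-1.]); s=np.linalg.norm(ax)
    if s<1e-9:return R
    return Ro.from_rotvec(ax/s*np.arctan2(s,-z[2])).as_matrix()@R
B=np.array([.584,-.1915,0])
E
python3 - <<'E'
from tgt import *
p,R=cur()
print(delta(np.array([.48,.125,.235]),R)); print(delta(B+[0,0,.235],vert()))
E
```

```text
(array([-0.4274,  0.0586, -0.7935]), array([0., 0., 0.]))
(array([-4.9226, -6.9309, -0.2393]), array([0.1324, 0.3241, 0.    ]))
```

step_arm --dr '[[0, 0, 0], [0, 0, 0], [0.02, 0.04, 0], [0.04, 0.09, 0], [0.06, 0.15, 0], [0.08, 0.2, 0], [0.1, 0.25, 0], [0.12, 0.29, 0]]' --xyz '[[-0.1, 0, -0.3], [-0.3, 0, -0.6], [-0.7, -0.4, -0.75], [-1.3, -1.2, -0.7], [-1.9, -2.1, -0.65], [-2.5, -3.0, -0.6], [-3.1, -3.9, -0.5], [-3.7, -4.8, -0.45]]' --gripper '[0, 0, 0, 0, 0, 0, 0, 0]' --squeeze 40

```text
time: 15.55
ee_pos: [0.5577, -0.0989, 0.2375]
tcp_rot: [179.3, 1.8, 164.7]
wrist_force: [1.4, 0.0, -1.3]
opening: 0.0094
```

Run:
```python
from tgt import *
st();print(delta(B+[0,0,.19],vert()))
```

```text
t 15.55 p [ 0.5577 -0.0989  0.2375] rpy [179.35   1.79 164.73] q [-10.3   5.5  11.3  94.    0.5   5. ] open 0.0094
F [ 1.44  0.   -1.33] clampframe [ 0.89 -0.18 -1.74] tool [-1.35  0.36  1.37] M tool [ 0.031 -0.028  0.047]
(array([-1.206 , -2.0739,  1.2034]), array([0.0114, 0.0313, 0.    ]))
```

step_arm --dr '[[0.005, 0.01, 0], [0.01, 0.03, 0], [0.011, 0.031, 0], [0.011, 0.031, 0], [0.011, 0.031, 0], [0.011, 0.031, 0], [0.011, 0.031, 0], [0.011, 0.031, 0]]' --xyz '[[-0.5, -0.8, 0], [-0.9, -1.5, 0.2], [-1.15, -1.95, 0.5], [-1.206, -2.074, 0.8], [-1.206, -2.074, 1.1], [-1.206, -2.074, 1.2], [-1.206, -2.074, 1.2], [-1.206, -2.074, 1.2]]' --gripper '[0, 0, 0, 0, 0, 0, 0, 0]'

```text
time: 16.35
ee_pos: [0.5834, -0.1884, 0.1909]
tcp_rot: [180.0, 0.2, 164.8]
wrist_force: [0.7, 0.6, -2.2]
opening: 0.009
```

Run:
```python
from tgt import *
st();print(delta(B+[0,0,.19],vert()))
for n in('side','top'):
    p=snap(n,n+'5')
    print(proj(p,[B+[0,0,.1],B+[0,0,.065]]).round(1).tolist())
    x,y=(365,235) if n=='side' else (415,258)
    cv2.imwrite(f'pics/{n}5c.png',cv2.resize(p['image'][y-45:y+45,x-60:x+60,::-1],(720,540),interpolation=3))
```

```text
t 16.35 p [ 0.5834 -0.1884  0.1909] rpy [179.96   0.18 164.83] q [-17.9  13.   14.6  91.4   0.1  -2.8] open 0.009
F [ 0.71  0.59 -2.19] clampframe [-0.02  0.5  -2.33] tool [-0.53  0.76  2.2 ] M tool [-0.041 -0.051  0.028]
(array([-0.035 , -0.0712,  0.0214]), array([ 0.0007,  0.0031, -0.    ]))
[[364.5, 220.3], [363.9, 230.2]]
[[418.2, 256.2], [415.0, 258.3]]
```

View pics/side5c.png

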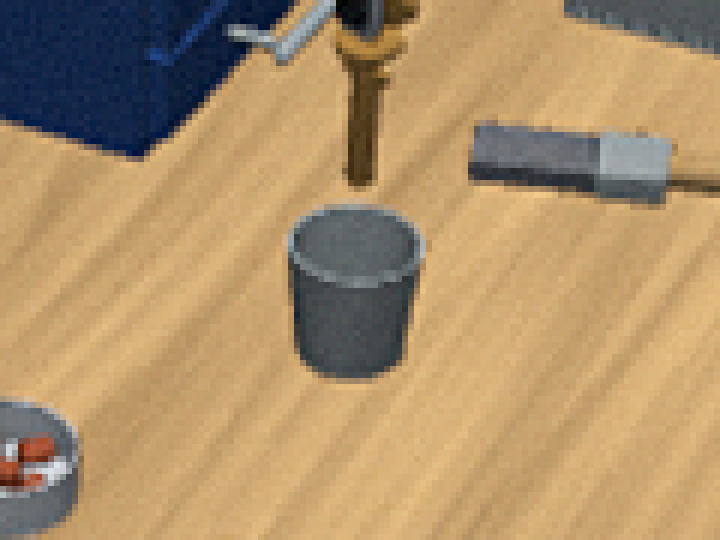

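View pics/top5c.png

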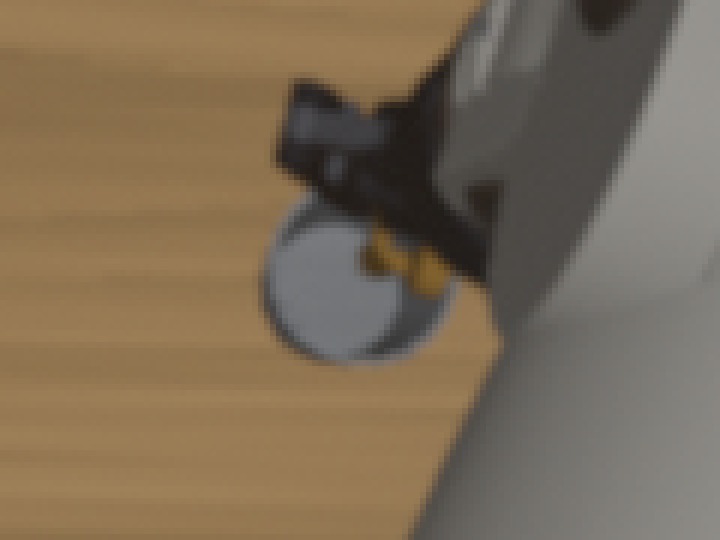

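Run:
```python
from tgt import *
st();print(delta(B+[0,0,.11],vert()))
```

```text
t 16.45 p [ 0.5836 -0.1888  0.191 ] rpy [179.96   0.2  164.81] q [-17.9  13.   14.6  91.4   0.   -2.8] open 0.0094
F [ 0.36  0.2  -2.65] clampframe [-0.55  0.16 -2.62] tool [-0.28  0.29  2.65] M tool [ 0.006 -0.001  0.029]
(array([-0.0199, -0.0651,  2.0263]), array([0.0007, 0.0036, 0.    ]))
```

step_arm --dr '[[0, 0.003, 0], [0, 0.003, 0], [0, 0.003, 0], [0, 0.003, 0], [0, 0.003, 0], [0, 0.003, 0], [0, 0.003, 0], [0, 0.003, 0]]' --xyz '[[-0.02, -0.06, 0.2], [-0.02, -0.06, 0.5], [-0.02, -0.06, 0.8], [-0.02, -0.06, 1.1], [-0.02, -0.06, 1.4], [-0.02, -0.06, 1.7], [-0.02, -0.06, 1.95], [-0.02, -0.06, 2.03]]' --gripper '[0, 0, 0, 0, 0, 0, 0, 0]'

```text
time: 17.25
ee_pos: [0.5832, -0.1917, 0.1071]
tcp_rot: [180.0, -0.2, 164.8]
wrist_force: [0.3, -0.6, -2.5]
opening: 0.0091
```

Run:
```python
from tgt import *
st();print(delta(B+[0,0,.094],vert()))
```

```text
t 17.25 p [ 0.5832 -0.1917  0.1071] rpy [ 1.7996e+02 -1.6000e-01  1.6476e+02] q [-18.2  13.2   5.7  82.6   0.   -3. ] open 0.0091
F [ 0.27 -0.56 -2.53] clampframe [-0.67 -0.59 -2.44] tool [-0.42 -0.47  2.53] M tool [ 0.003  0.044 -0.014]
(array([-0.0195,  0.0099,  0.3282]), array([ 0.0007, -0.0028, -0.    ]))
```

step_arm --dr '[[0, -0.002, 0], [0, -0.002, 0], [0, -0.002, 0], [0, -0.002, 0], [0, -0.002, 0], [0, -0.002, 0], [0, -0.002, 0], [0, -0.002, 0]]' --xyz '[[0, 0, 0.1], [0, 0, 0.2], [0, 0, 0.27], [0, 0, 0.31], [0, 0, 0.34], [0, 0, 0.36], [0, 0, 0.36], [0, 0, 0.36]]' --gripper '[0, 0, 0, 0, 0, 0, 0, 0]'

```text
time: 18.05
ee_pos: [0.5837, -0.1919, 0.0945]
tcp_rot: [180.0, 0.1, 164.8]
wrist_force: [0.8, 0.3, -3.1]
opening: 0.0092
```

Run:
```python
from tgt import *
st();bot.camera('side');st();print(delta(B+[0,0,.089],vert()))
```

```text
t 18.05 p [ 0.5837 -0.1919  0.0945] rpy [1.7996e+02 6.0000e-02 1.6476e+02] q [-18.2  13.2   4.2  81.    0.   -3. ] open 0.0092
F [ 0.79  0.27 -3.06] clampframe [-0.28  0.17 -3.15] tool [-0.69  0.46  3.06] M tool [0.05  0.026 0.001]
t 18.1 p [ 0.5838 -0.1919  0.0945] rpy [1.7996e+02 7.0000e-02 1.6476e+02] q [-18.2  13.2   4.2  81.    0.   -3. ] open 0.0092
F [ 0.11  0.08 -2.71] clampframe [-0.82  0.06 -2.59] tool [-0.08  0.1   2.71] M tool [ 0.03  -0.011  0.02 ]
(array([-0.0028,  0.0109,  0.1373]), array([0.0007, 0.0012, 0.    ]))
```

step_arm --dr '[[0, 0, 0], [0, 0, 0], [0, 0, 0], [0, 0, 0], [0, 0, 0], [0, 0, 0], [0, 0, 0], [0, 0, 0]]' --xyz '[[0, 0, 0.02], [0, 0, 0.04], [0, 0, 0.06], [0, 0, 0.08], [0, 0, 0.09], [0, 0, 0.09], [0, 0, 0.09], [0, 0, 0.09]]' --gripper '[0, 0, 0, 0, 0, 0, 0, 0]'

```text
time: 18.9
ee_pos: [0.5839, -0.1919, 0.0916]
tcp_rot: [180.0, 0.1, 164.8]
wrist_force: [-2.1, 0.1, 4.6]
opening: 0.0094
```

Run:
```python
from tgt import *
st();bot.camera('side');st()
```

```text
t 18.9 p [ 0.5839 -0.1919  0.0916] rpy [1.7996e+02 1.2000e-01 1.6476e+02] q [-18.2  13.2   3.9  80.6   0.   -3. ] open 0.0094
F [-2.12  0.1   4.59] clampframe [-0.39  0.36  5.03] tool [ 2.06 -0.45 -4.6 ] M tool [-0.024  0.479 -0.039]
t 18.95 p [ 0.5839 -0.1919  0.0916] rpy [1.7996e+02 1.2000e-01 1.6476e+02] q [-18.2  13.2   3.9  80.6   0.   -3. ] open 0.0091
F [-1.87  0.48  5.9 ] clampframe [0.33 0.7  6.16] tool [ 1.92 -0.03 -5.91] M tool [-0.026  0.482 -0.031]
```

step_arm --dr '[[0, 0, 0], [0, 0, 0], [0, 0, 0], [0, 0, 0], [0, 0, 0], [0, 0, 0], [0, 0, 0], [0, 0, 0]]' --xyz '[[0, 0, -0.01], [0, 0, -0.018], [0, 0, -0.018], [0, 0, -0.018], [0, 0, -0.018], [0, 0, -0.018], [0, 0, -0.018], [0, 0, -0.018]]' --gripper '[0, 0, 0, 0, 0.08, 0.14, 0.2, 0.25]' --squeeze 20

```text
time: 19.75
ee_pos: [0.5836, -0.1918, 0.0911]
tcp_rot: [180.0, 0.0, 164.8]
wrist_force: [0.2, 0.2, -0.8]
opening: 0.0213
```

Run:
```python
from tgt import *
st()
for n in('side','top'):
    p=snap(n,n+'6')
    x,y=(365,235) if n=='side' else (415,258)
    cv2.imwrite(f'pics/{n}6c.png',cv2.resize(p['image'][y-45:y+45,x-60:x+60,::-1],(720,540),interpolation=3))
```

```text
t 19.75 p [ 0.5836 -0.1918  0.0911] rpy [1.7996e+02 3.0000e-02 1.6476e+02] q [-18.2  13.3   3.9  80.6   0.   -3. ] open 0.0213
F [ 0.15  0.19 -0.84] clampframe [-0.12  0.17 -0.85] tool [-0.1   0.22  0.84] M tool [ 0.019  0.007 -0.017]
```

View pics/side6c.png

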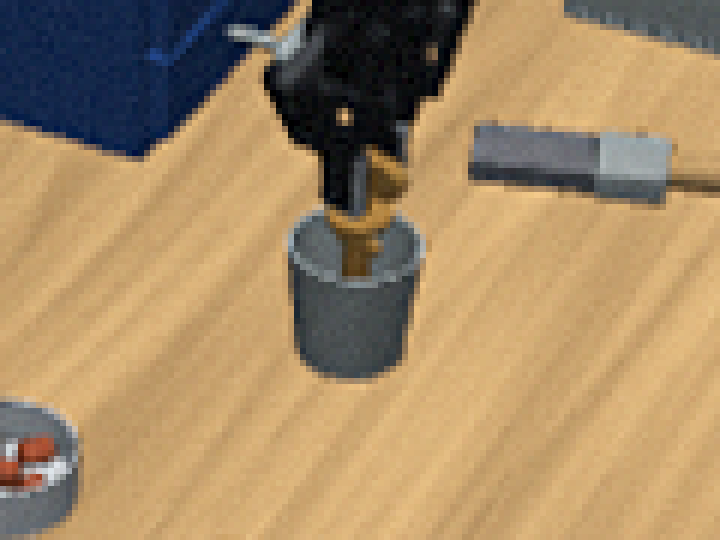

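step_arm --dr '[[0, 0, 0], [0, 0, 0], [0, 0, 0], [0, 0, 0], [0, 0, 0], [0, 0, 0], [0, 0, 0], [0, 0, 0]]' --xyz '[[0, 0, 0], [0, 0, 0], [0, 0, 0], [0, 0, -0.05], [0, 0, -0.2], [0, 0, -0.5], [0, 0, -1.0], [0, 0, -1.6]]' --gripper '[0.35, 0.5, 0.65, 0.75, 0.8, 0.8, 0.8, 0.8]'

```text
time: 20.65
ee_pos: [0.5834, -0.1918, 0.1566]
tcp_rot: [180.0, 0.0, 164.8]
wrist_force: [0.6, -0.1, 0.4]
opening: 0.0684
```

step_arm --dr '[[0, 0, 0], [0, 0, 0], [0, 0, 0], [0, 0, 0], [0, 0, 0], [0, 0, 0], [0, 0, 0], [0, 0, 0]]' --xyz '[[0, 0, -0.6], [0, 0, -1.2], [0, 0, -1.8], [0, 0, -2.2], [0, 0, -2.2], [0, 0, -2.2], [0, 0, -2.2], [0, 0, -2.2]]' --gripper '[0.8, 0.8, 0.8, 0.8, 0.8, 0.8, 0.8, 0.8]'

```text
time: 21.45
ee_pos: [0.5832, -0.1918, 0.2424]
tcp_rot: [180.0, -0.0, 164.8]
wrist_force: [0.2, 0.3, -0.4]
opening: 0.0684
```

Run:
```python
from tgt import *
st()
for n in('side','top'): p=snap(n,n+'7')
a=cv2.imread('pics/side7.png');cv2.imwrite('pics/side7c.png',cv2.resize(a[195:345,250:450],(800,600),interpolation=3))
```

```text
t 21.45 p [ 0.5832 -0.1918  0.2424] rpy [ 1.7996e+02 -4.0000e-02  1.6476e+02] q [-18.2  14.5  22.1  97.7   0.   -3. ] open 0.0684
F [ 0.24  0.35 -0.39] clampframe [ 0.13  0.31 -0.46] tool [-0.14  0.4   0.39] M tool [ 0.009 -0.001  0.007]
```

View pics/side7c.png

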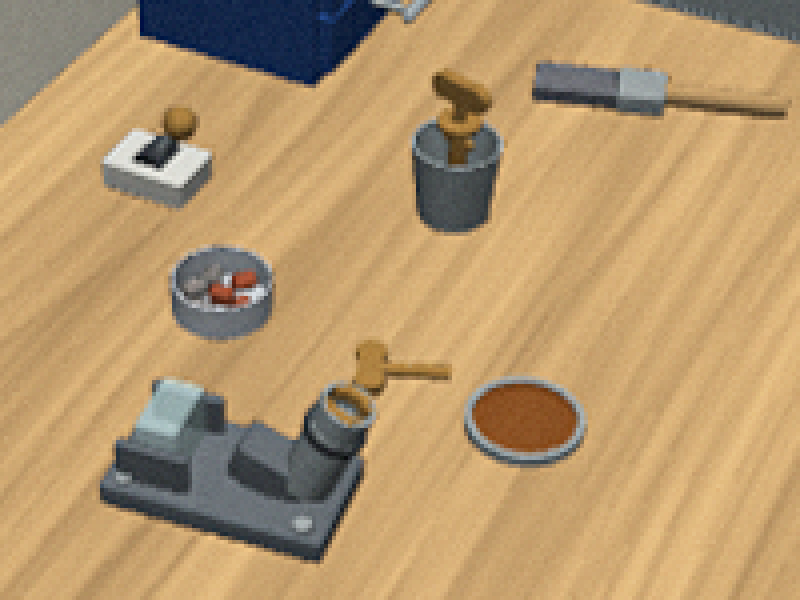

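View pics/top7.png

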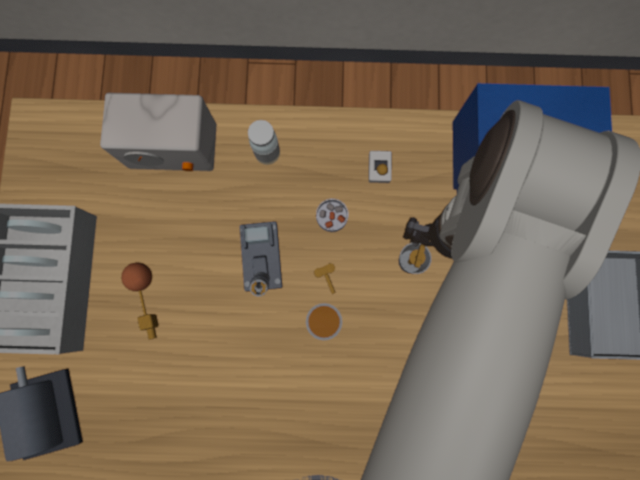

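The side picture (crop) shows the spindle standing upright in the beaker at (458,120). The beaker, tin, filter, spare screw, switch and brush are where they were, and the gripper is clear. The top picture agrees, with the beaker at (415,258), so I'm handing in.

```bash
python3 -c "
from workcell import bot
print(bot.job_done())"
```

```text
the job is handed in; nothing more can be done
None
```

The brass spindle is unlocked, out of its sleeve and standing shaft-down in the steel beaker. I handed the job in at about 21.5 s of the 54 s allowed; no verdict was reported.

- **Unlocking:** I gripped the wing at 20 N and eased off a sideways load of about 6 N that the grip had caused. I lifted the spindle about 1 mm, turned it 0.5 rad anticlockwise, and the first trial lift went through.
- **Drawing out:** The readings between moves showed about 2–3 N along the bore, with one brief 5 N while the key passed the collar. The spindle weighs about 2 N.
- **Placing:** I set it in the beaker until it touched the floor, at roughly 5–6 N, then took the load off and opened the gripper. I raised the gripper about 150 mm clear.

**Last checks:** In both pictures the spindle stands upright inside the beaker and the beaker stands where it was. Everything else that shows is unmoved. The top camera's view is partly blocked by the arm, including the brush, which the side view shows in place. The wrist force was back to about zero.

**What went wrong or disagreed:** My first grasp angle drove the last joint to its 180° limit in free air, so I used the half-turned grasp instead. One side picture early in the lift looked as if the grip might be slipping. The low force and the next picture, with the flange rising, showed it was not.

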